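# Reset the vial reader through its recessed key

## Task

Reset the vial reader, the module with a single vial in a raised collar: with a fingertip push the shutter on its deck fully open, reach down into the well it uncovers and press the sunken key right down, keeping it down for two seconds, then push the shutter fully shut again. Only push and press: leave the vials standing in their holes, leave the shutter and key of the three-vial incubator alone, and do not move or knock over anything else on the bench.

Things in the scene. Friction and masses are not known exactly. Their poses are not given: they have to be found in the camera images.
- reader: Vial reader: white module fixed to the bench, known by its SINGLE capped vial in a raised collar (34 mm wide, 10 tall). Origin on the bench under its deck's middle; z up, +x to its rear (display at -x). Deck flat at z 90 mm, x -65..65, y -85..85; front panel slopes down to x -115. Well axis x 0, y -50; vial x 0, y +62, cap top at z 122. Guide rails 5 mm tall along y at x +-32, y -81..33.
- incubator: Incubator, to be left alone: white fixed module with a ROW OF THREE capped vials and no collar (vial axes y +62, x -38, 0, +38 mm). Otherwise the same size and layout as the reader, with the same kind of shutter, well and key; same origin and axes.
- reader_well (a point): Centre of the mouth of the reader's round well, at deck height; axes as the reader's. The well is 42 mm in diameter and 30 mm deep, straight-walled; the key stands in the middle of its floor.
- reader_keytop (a point): Centre of the top of the reader's sunken key: a grey flat-topped round key 24 mm in diameter, its top 22 mm below the deck when up.
- reader_key (a joint): Travel of the reader's key in m: 0 up, 0.005 fully down. Spring: moves from 1 N, fully down at 5 N; springs back when let go.
- reader_ridge (a point): Middle of the top of the ridge on the reader's shutter, moves with the shutter. Shutter: grey 56 x 56 mm plate, top 3.5 mm above the deck; across its middle the metal ridge, 36 mm long (along the reader's x), 8 mm thick (along y), top 15.5 mm above the deck (12 mm above the plate).
- reader_shutter (a joint): Reader shutter's position in m: 0 fully shut (centred over the well, against its stop), grows towards the reader's +y, 0.052 fully open (against its stop, the well wholly clear). It stays where it is left; sliding it takes about 1.5 N.
- incubator_shutter (a joint): The same for the incubator's shutter; leave alone.
- incubator_key (a joint): The same for the incubator's key; leave alone.
- reader_vial0: Loose capped vial standing in a hole of the reader, 16 mm wide (cap 18 mm), 62 mm tall, origin at its underside, 60 mm above the table.
- incubator_vial0: Loose capped vial standing in a hole of the incubator, 16 mm wide (cap 18 mm), 62 mm tall, origin at its underside, 60 mm above the table.
- incubator_vial1: Loose capped vial standing in a hole of the incubator, 16 mm wide (cap 18 mm), 62 mm tall, origin at its underside, 60 mm above the table.
- incubator_vial2: Loose capped vial standing in a hole of the incubator, 16 mm wide (cap 18 mm), 62 mm tall, origin at its underside, 60 mm above the table.
- dropper: Loose bystander: amber dropper bottle, 28 mm wide, 70 mm tall, standing between the two modules; origin at the middle of its underside.
- water: Loose bystander: clear water bottle with red cap, 64 mm wide, 200 mm tall; origin at the middle of its underside.
- kit: Loose bystander: reagent kit box, 80 x 130 x 55 mm, white with a red band; origin at the middle of its underside.
- mouse: Loose bystander: black computer mouse, 100 x 58 x 31 mm; origin at the middle of its underside.
- sticks: Loose bystander: steel beaker of wooden applicator sticks, beaker 68 mm wide, 90 mm tall, sticks to 155 mm; origin at the middle of its underside.
- tipbox: Loose bystander: blue pipette-tip box, 80 x 115 x 60 mm; origin at the middle of its underside.
- marker: Loose bystander: marker pen lying flat, 140 x 12 x 12 mm; origin at the middle of its underside.

How it is judged (in metres and radians):
On the way, in this order (a step that is already met when the one before it is completed fails the run):
1. the reader's shutter is fully open (within 5 mm of its stop) (value of joint reader_shutter above 0.047 m), for 0.1 s.
2. the reader's key is kept down (at least 4 of its 5 mm) for 1.5 s without a break, with the shutter open (value of joint reader_key above 0.004 m and value of joint reader_shutter above 0.04 m), for 1.5 s.
3. the reader's shutter is fully shut again (within 4 mm of its stop) (value of joint reader_shutter below 0.004 m), for 0.1 s.
At the end, for the whole second after the job is handed in: The reader's shutter is shut to within 4 mm of its stop, both keys are up (within 1 mm), the incubator's shutter is still over its well (within 15 mm of shut), and all four vials stand in their holes (no more than 5 mm up) (value of joint reader_shutter below 0.004 m and value of joint each of reader_key, incubator_key below 0.001 m and value of joint incubator_shutter below 0.015 m and z of reader_vial0 in the frame of reader below 0.065 m and z of each of incubator_vial0, incubator_vial1, incubator_vial2 in the frame of incubator below 0.065 m); the robot touches nothing.
It fails at once if the incubator's key is pressed by more than 1.5 mm (value of joint incubator_key above 0.0015 m).
It fails at once if the incubator's shutter is pushed more than 15 mm from shut (value of joint incubator_shutter above 0.015 m).
It fails at once if a vial is lifted more than 10 mm out of its hole (z of reader_vial0 in the frame of reader above 0.07 m or z of any of incubator_vial0, incubator_vial1, incubator_vial2 in the frame of incubator above 0.07 m).
It fails at once if a bystander on the bench is shifted more than 25 mm, lifted or knocked over (distance of any of dropper, water, kit, mouse, sticks, tipbox, marker from where it was at the start of the episode above 0.025 m or angle between any of dropper, water, kit, mouse, sticks, tipbox, marker's own z axis and vertical above 0.4 rad).
It also fails if it takes over 51 s, if anything falls off the work surface, if the arm or the gripper's body presses on something with over 40 N, if the wrist force passes 120 N, or if a joint passes its speed limit or range.

## Robot

A 6-joint arm with a two-finger parallel gripper is mounted at the origin on the work surface. World frame = base frame: x ahead of the robot, y to its left, z up, the work surface at z = 0. Lengths are in mm, angles in rad, forces in N, time in s.
With the tool pointing down it reaches from about 350 to 1000 mm from the base axis. Payload 7.1 kg.
Tool frame: the origin (TCP) lies between the finger pads; the fingertips stand 25 mm ahead of it and the grasp point (between the pads) lies 6 mm ahead of it; z points along the fingers, x is the direction in which the jaws open and shut, and the axes are right-handed (so a half turn about z gives the same grasp; the last joint's range is limited). The gripper opens to 85 mm and grips with 20 to 120 N. Pads are 22 mm wide; open, the fingers measure 114 mm over their backs; the gripper's body (76 mm by 85 mm) begins 54 mm behind the grasp point. The pads swing forward as they close: fully open they stand 13 mm farther back than shut.
Start: joints at [1.312, 0.423, 1.63, -0, 1.089, -0.019], TCP at [148.411, 607.107, 256.319] pointing down, gripper open.
Joint ranges: [-3, 3], [-0.9, 2.11], [0.09, 2.58], [-1.31, 4.45], [0.11, 2.69], [-2.54, 2.54]. Speed limits (rad/s): [2.39, 2.39, 3.01, 3.14, 3.14, 3.14].

## Interface

Orientations are given as a rotation vector (axis times angle).
In Python, from station import status, snapshot, camera_info, job gives the robot as it stands.
- The arm moves only by the tool apply_moves, never from a script. Its argument "rows" is a list of rows, each an object of numbers: "hand": the opening, from 0 (shut) to 1 (fully open); "x", "y", "z": the shift along the world's x, y, z in m; "turn": the turn about the world's z in rad. In form: [{"hand": .., "x": .., "y": .., "z": .., "turn": ..}, ...]. A call has 1 to 20 rows; each row is the pose to reach, as a shift and turn from the pose commanded when the call began; what a row does not reach only later rows make up. A row lasts 1/8 s, in which the tool goes at most 62.5 mm and 10.7 degrees, less where a joint would pass 70% of its speed; a pose out of reach is approached as far as the arm can. A call with a gripper value outside its range is refused whole. The fingers move at their own pace and stop on an object; "squeeze" is the grip in N (left out, the last holds). Time passes only in rows, so rows that repeat a pose let the fingers close. It gives the time, the measured TCP pose, the force and the opening at its end, in the units of the state.
- status.get_state(): the state, without advancing time (a new reading comes with each control period).
- snapshot(name): name is "scene" or "top" or "wrist"; returns the picture (480x640x3 uint8, red, green, blue); there is no depth.
- camera_info(name): a dict with "fx", "fy", "cx", "cy" (pixels), "world_from_camera" (4x4, takes a point from camera to world coordinates). Camera axes: x right, y up, looking along -z (the intrinsics and any distortion apply to the point x, -y, -z); pixel columns grow to the right and rows downward; lengths in mm; the calibration is good to about 2 mm. The wrist camera is an equidistant fisheye: a pixel r from the principal point sees the ray r / f radians off the axis. A picture is of the moment at which its call begins: read the wrist's pose just before it. camera_info takes no time and is no camera call; for the wrist camera it gives the pose at the moment of the call.
- job.finish_job(): hands the job in, once; it reports no verdict.
The state is a dict: "t": time; "q": joint angles; "qvel": joint speeds; "joint_efforts": joint torques, N m; "tool_pos": TCP position; "orientation": TCP orientation; "wrist_force": force on the tool from outside, world axes, zero at the start; "torque": the same for the moment, N m; "grip_width": finger opening in mm.
Only numpy, scipy, OpenCV 4.12 (cv2) and the standard library are available. Lean on these libraries where they do the work, as an engineer would, in place of code of your own. Each camera call takes 0.05 s, during which the arm holds its last target.

## Working session

There is one attempt and no reset: what is moved stays moved. The work goes in short steps, Python scripts to look and compute and a tool call to move; the robot and the scene stay as the last step left them, time stands still between calls to the robot, and variables do not carry over. Pictures are saved under pics/ and viewed, and the job is handed in when it is done.

Besides the shell and the picture viewer there is one more tool, called after "Call:" as name(argument=value, ...), one argument or row to a line, values as JSON. apply_moves: Moves the arm, as the interface text tells. Its arguments: {"type":"object","properties":{"rows":{"type":"array"},"squeeze":{"type":"number"}},"required":["rows"]}

```bash
ls; mkdir -p pics
python3 - <<'E'
from station import status,snapshot,camera_info
import cv2
for n in("scene","top","wrist"):
    i=camera_info(n);print(n,i)
    cv2.imwrite(f"pics/{n}0.png",snapshot(n)[:,:,::-1])
print(status.get_state())
E
```

```text
pics
scene {'fx': 592.5554339862344, 'fy': 592.5554339862344, 'cx': 318.746898899654, 'cy': 239.06382521106943, 'world_from_camera': array([[ 8.68748388e-01, -3.35380759e-01,  3.64411835e-01,
         1.08562953e+03],
       [ 4.94946742e-01,  5.62040125e-01, -6.62675350e-01,
        -9.53919080e+02],
       [ 1.74344880e-02,  7.56062593e-01,  6.54267067e-01,
         1.01816958e+03],
       [ 0.00000000e+00,  0.00000000e+00,  0.00000000e+00,
         1.00000000e+00]])}
top {'fx': 450.01081448847003, 'fy': 450.01081448847003, 'cx': 313.20062422571084, 'cy': 241.43560685972147, 'world_from_camera': array([[ 1.51926354e-02,  9.94530773e-01, -1.03333084e-01,
         4.69791867e+02],
       [-9.99772041e-01,  1.35590609e-02, -1.64929635e-02,
         1.81479321e+00],
       [-1.50016602e-02,  1.03560099e-01,  9.94510058e-01,
         1.32206093e+03],
       [ 0.00000000e+00,  0.00000000e+00,  0.00000000e+00,
         1.00000000e+00]])}
wrist {'fx': 371.64829954431775, 'fy': 371.64829954431775, 'cx': 321.39765050241954, 'cy': 244.82176371938456, 'world_from_camera': array([[ 2.37540370e-
[... 283 characters left out ...]
0000e+00,
         1.00000000e+00]])}
{'t': 0.15, 'q': array([ 1.31201348e+00,  4.23684977e-01,  1.63051639e+00, -5.20405888e-06,
        1.08856684e+00, -1.90249428e-02]), 'qvel': array([-0.00045268, -0.00145316, -0.0006587 ,  0.00220492,  0.00017409,
       -0.00088354]), 'joint_efforts': array([-1.02823175e-03, -5.57767510e+01, -2.82016772e+01, -9.50986941e-05,
        4.90675171e-03, -4.77653816e-05]), 'tool_pos': array([148.30849919, 606.74629698, 255.71118439]), 'orientation': array([ 2.47060261e+00,  1.93939500e+00, -1.46922508e-03]), 'wrist_force': array([-0.76663225, -0.5942296 , -0.15659971]), 'torque': array([-0.03467472,  0.03047025, -0.00361204]), 'grip_width': 85.3989917058781}
```

View pics/scene0.png

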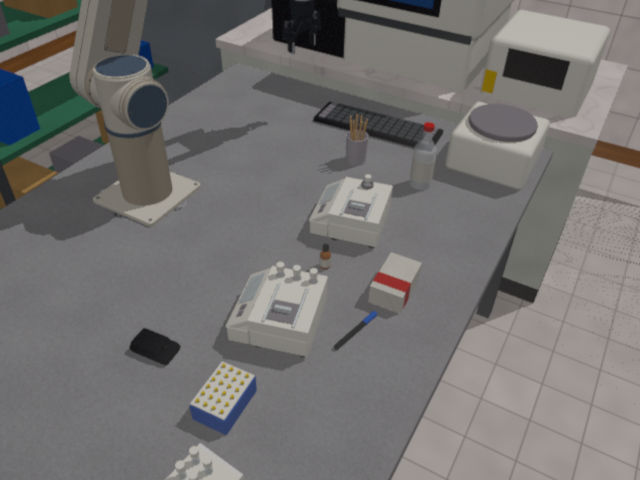

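View pics/top0.png

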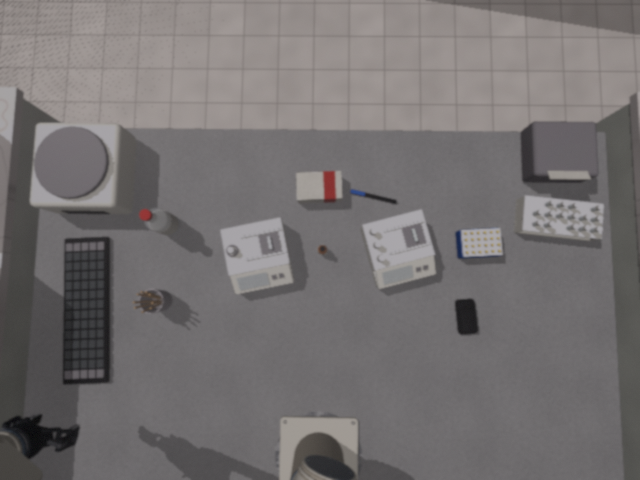

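View pics/wrist0.png

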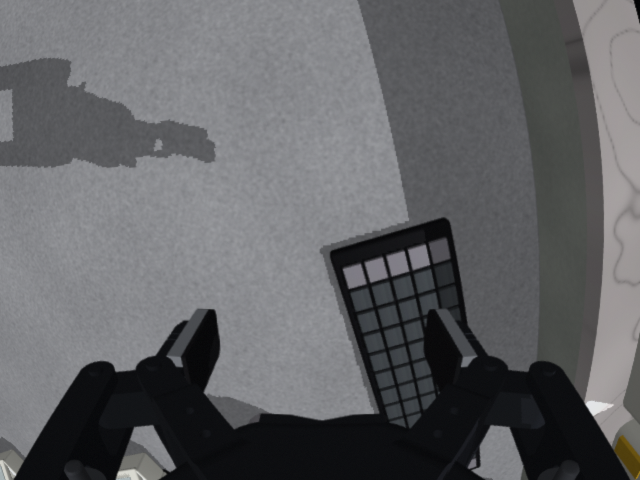

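The top picture shows the reader at about (257,255), with its single vial at (232,250). The incubator is at (400,250). I'll enlarge the reader in both views.

Run:
```python
import cv2
a=cv2.imread("pics/top0.png")[205:305,205:345];cv2.imwrite("pics/tc.png",cv2.resize(a,None,fx=5.7,fy=5.7,interpolation=cv2.INTER_CUBIC))
a=cv2.imread("pics/scene0.png")[160:260,295:415];cv2.imwrite("pics/sc.png",cv2.resize(a,None,fx=6,fy=6,interpolation=cv2.INTER_CUBIC))
```

```text
(no output)
```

View pics/tc.png

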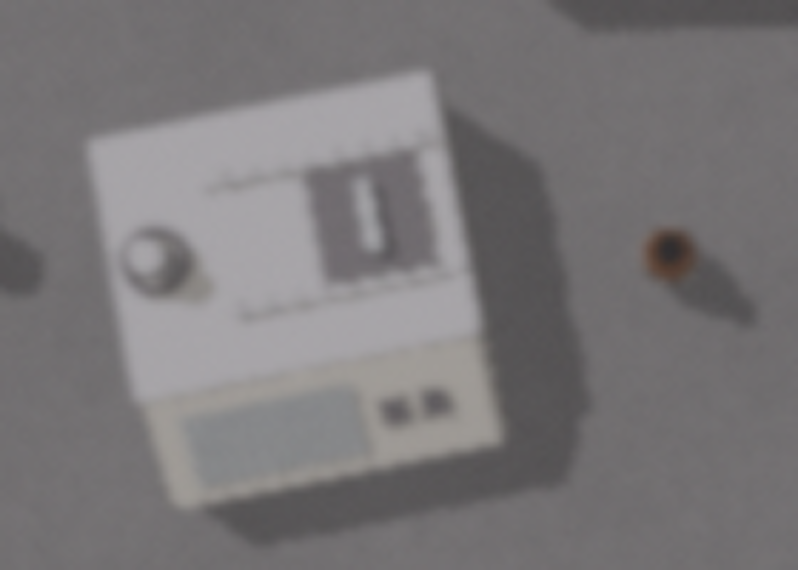

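View pics/sc.png

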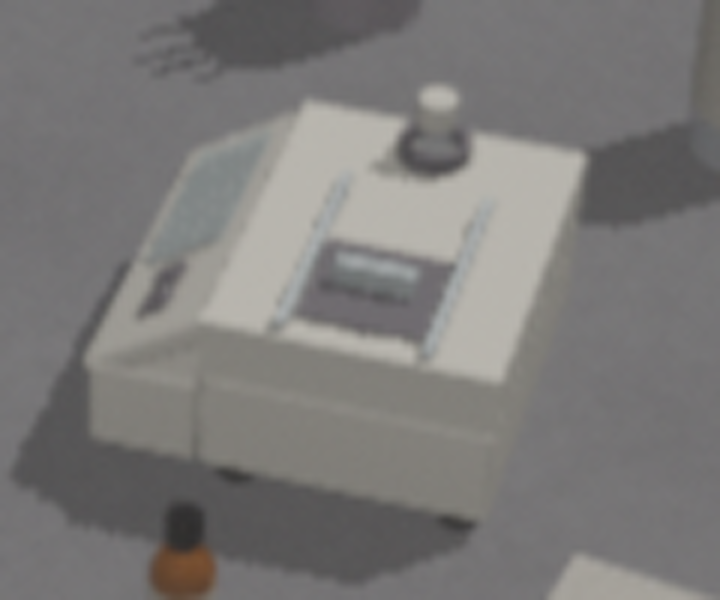

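In the top crop the deck corners are rear-left (90,140), rear-right (432,70), front-right (480,332) and front-left (137,402). In the scene crop they are (588,153), (502,380), (205,322) and (308,98). I'll fit the reader's pose to both sets.

```bash
cat > h.py <<'E'
import numpy as np, cv2
from station import status,snapshot,camera_info
from scipy.optimize import least_squares
def proj(i,P):
    W=np.asarray(i["world_from_camera"]);P=np.atleast_2d(P)
    c=(P-W[:3,3])@W[:3,:3]; x,y,z=c[:,0],-c[:,1],-c[:,2]
    if i.get('fish'):
        r=np.hypot(x,y);th=np.arctan2(r,z);s=th/r
        return np.c_[i['cx']+i['fx']*x*s,i['cy']+i['fy']*y*s]
    return np.c_[i['cx']+i['fx']*x/z,i['cy']+i['fy']*y/z]
def wp(p,L):
    L=np.atleast_2d(L).astype(float);c,s=np.cos(p[2]),np.sin(p[2])
    return np.c_[p[0]+c*L[:,0]-s*L[:,1],p[1]+s*L[:,0]+c*L[:,1],L[:,2]]
def up(u,s,o): return (np.array(u,float)+.5)/s-.5+np.array(o)
E
python3 - <<'E'
from h import *
L=[[65,85,90],[65,-85,90],[-65,-85,90],[-65,85,90]]
T=up([[90,140],[432,70],[480,332],[137,402]],5.7,(205,205))
S=up([[588,153],[502,380],[205,322],[308,98]],6,(295,160))
it,is_=camera_info("top"),camera_info("scene")
for nm,obs in (("both",[(it,T),(is_,S)]),("top",[(it,T)]),("scene",[(is_,S)])):
    f=lambda p:np.concatenate([(proj(i,wp(p,L))-O).ravel() for i,O in obs])
    r=least_squares(f,[530,120,.2]);print(nm,r.x,np.round(r.fun,1))
    for q in ([0,-50,90],[0,62,122],[0,-50,105.5],[0,2,105.5]):print(q,wp(r.x,q).round(1))
E
```

```text
both [5.83821489e+02 1.83773934e+02 2.16188603e-01] [-0.3 -0.2 -0.1 -0.2  0.5 -0.2 -0.1 -0.1 -0.  -0.1  0.1  0.1 -0.6 -0.6
 -0.   0.1]
[0, -50, 90] [[594.5 134.9  90. ]]
[0, 62, 122] [[570.5 244.3 122. ]]
[0, -50, 105.5] [[594.5 134.9 105.5]]
[0, 2, 105.5] [[583.4 185.7 105.5]]
top [5.83344971e+02 1.83731625e+02 2.12929377e-01] [-0.2 -0.1 -0.   0.1  0.5  0.1 -0.2  0. ]
[0, -50, 90] [[593.9 134.9  90. ]]
[0, 62, 122] [[570.2 244.3 122. ]]
[0, -50, 105.5] [[593.9 134.9 105.5]]
[0, 2, 105.5] [[582.9 185.7 105.5]]
scene [5.84325492e+02 1.83570979e+02 2.19759786e-01] [ 0.  -0.1  0.4  0.2 -0.4 -0.4 -0.   0.3]
[0, -50, 90] [[595.2 134.8  90. ]]
[0, 62, 122] [[570.8 244.1 122. ]]
[0, -50, 105.5] [[595.2 134.8 105.5]]
[0, 2, 105.5] [[583.9 185.5 105.5]]
```

Call:
apply_moves(
  rows=[
    {"hand": 0,"x": 0,"y": 0,"z": 0.05,"turn": 0},
    {"hand": 0,"x": 0.04,"y": -0.04,"z": 0.05,"turn": -0.15},
    {"hand": 0,"x": 0.452,"y": -0.497,"z": 0.05,"turn": -1.115},
    {"hand": 0,"x": 0.452,"y": -0.497,"z": 0.05,"turn": -1.115},
    {"hand": 0,"x": 0.452,"y": -0.497,"z": 0.05,"turn": -1.115},
    {"hand": 0,"x": 0.452,"y": -0.497,"z": 0.05,"turn": -1.115},
    {"hand": 0,"x": 0.452,"y": -0.497,"z": 0.05,"turn": -1.115},
    {"hand": 0,"x": 0.452,"y": -0.497,"z": 0.05,"turn": -1.115},
    {"hand": 0,"x": 0.452,"y": -0.497,"z": 0.05,"turn": -1.115},
    {"hand": 0,"x": 0.452,"y": -0.497,"z": 0.05,"turn": -1.115},
    {"hand": 0,"x": 0.452,"y": -0.497,"z": 0.05,"turn": -1.115},
    {"hand": 0,"x": 0.452,"y": -0.497,"z": 0.05,"turn": -1.115},
    {"hand": 0,"x": 0.452,"y": -0.497,"z": 0.05,"turn": -1.115},
    {"hand": 0,"x": 0.452,"y": -0.497,"z": 0.05,"turn": -1.115},
    {"hand": 0,"x": 0.452,"y": -0.497,"z": 0.0,"turn": -1.115},
    {"hand": 0,"x": 0.452,"y": -0.497,"z": -0.05,"turn": -1.115},
    {"hand": 0,"x": 0.452,"y": -0.497,"z": -0.05,"turn": -1.115},
  ],
)

```text
t: 2.28
tool_pos: [596.9, 110.9, 202.9]
orientation: [3.123, 0.341, -0.013]
wrist_force: [-0.5, 1.1, 0.1]
grip_width: -0.1
```

Run:
```python
from h import *
s=status.get_state();print(s['t'],s['tool_pos'],s['orientation'],s['wrist_force'],s['grip_width'])
i=dict(camera_info("wrist"),fish=1);print(i)
cv2.imwrite("pics/w1.png",snapshot("wrist")[:,:,::-1])
p=[584,184,.215]
print(proj(i,wp(p,[[0,-50,105.5],[18,-54,105.5],[-18,-54,105.5],[65,85,90],[65,-85,90],[-65,-85,90],[-65,85,90],[0,62,122]])).round(1))
```

```text
2.275 [596.89003525 110.92268178 202.91582571] [ 3.12266798  0.34138448 -0.0132799 ] [-0.47753041  1.12295427  0.05110059] -0.05475479782454962
{'fx': 371.64829954431775, 'fy': 371.64829954431775, 'cx': 321.39765050241954, 'cy': 244.82176371938456, 'world_from_camera': array([[ 9.76353153e-01, -2.08527671e-01, -5.70151915e-02,
         5.82560673e+02],
       [ 2.16020705e-01,  9.30907430e-01,  2.94527437e-01,
         1.85648567e+02],
       [-8.34125487e-03, -2.99879253e-01,  9.53940699e-01,
         3.20940231e+02],
       [ 0.00000000e+00,  0.00000000e+00,  0.00000000e+00,
         1.00000000e+00]]), 'fish': 1}
[[325.9 219.5]
 [355.9 226.2]
 [295.9 225.9]
 [429.7   9.6]
 [421.2 265.4]
 [229.7 264.5]
 [223.3   8.5]
 [326.9  22.6]]
```

View pics/w1.png

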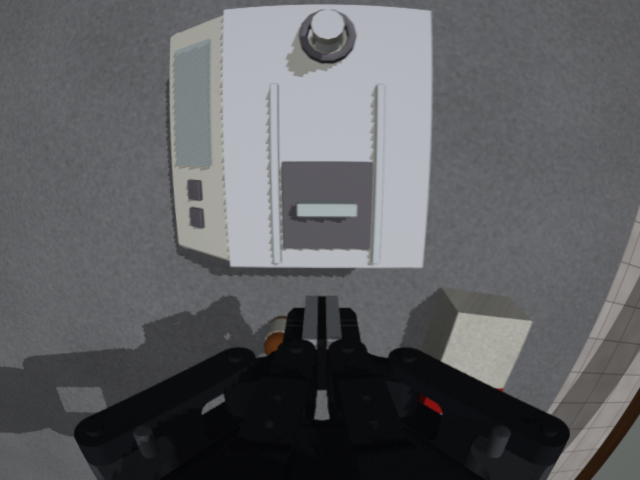

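Run:
```python
from h import *
from scipy.spatial.transform import Rotation as R
s=status.get_state();i=dict(camera_info("wrist"),fish=1)
M=R.from_rotvec(s['orientation']).as_matrix();print(M.round(3))
for yy in(-11,0,11):
  for d in(25,15,5,-5,-15,-25,-45):
    print(yy,d,*[proj(i,s['tool_pos']+M@[x,yy,d])[0].round(0) for x in(-8,8,15)])
p=[584,184,.215]
for sh in(0,5,6): print(sh,proj(i,wp(p,[[0,-50+sh,105.5],[28,-78+sh,93.5],[-28,-22+sh,93.5]])).round(1).tolist())
im=cv2.imread("pics/w1.png")[270:430,230:420];cv2.imwrite("pics/w1c.png",cv2.resize(im,None,fx=4,fy=3.7))
```

```text
[[ 0.976  0.216 -0.003]
 [ 0.216 -0.976 -0.   ]
 [-0.003 -0.    -1.   ]]
-11 25 [300. 290.] [338. 290.] [354. 290.]
-11 15 [298. 301.] [339. 301.] [356. 301.]
-11 5 [297. 312.] [340. 312.] [358. 312.]
-11 -5 [295. 326.] [341. 326.] [361. 325.]
-11 -15 [293. 341.] [342. 341.] [364. 341.]
-11 -25 [291. 358.] [344. 358.] [367. 358.]
-11 -45 [286. 402.] [348. 402.] [375. 401.]
0 25 [300. 313.] [337. 313.] [353. 313.]
0 15 [299. 325.] [338. 325.] [355. 324.]
0 5 [298. 337.] [339. 337.] [357. 337.]
0 -5 [296. 352.] [340. 352.] [360. 351.]
0 -15 [294. 368.] [342. 368.] [362. 368.]
0 -25 [292. 386.] [343. 386.] [365. 386.]
0 -45 [288. 431.] [347. 431.] [372. 430.]
11 25 [301. 335.] [337. 335.] [352. 335.]
11 15 [300. 347.] [338. 347.] [354. 347.]
11 5 [298. 360.] [339. 360.] [356. 360.]
11 -5 [297. 375.] [340. 375.] [358. 375.]
11 -15 [296. 392.] [341. 392.] [360. 392.]
11 -25 [294. 411.] [342. 411.] [363. 411.]
11 -45 [290. 456.] [345. 456.] [369. 455.]
0 [[321.7, 217.9], [364.2, 255.5], [276.8, 169.8]]
5 [[321.7, 209.8], [364.4, 248.2], [276.6, 161.9]]
6 [[321.7, 208.2], [364.5, 246.8], [276.6, 160.3]]
```

View pics/w1c.png

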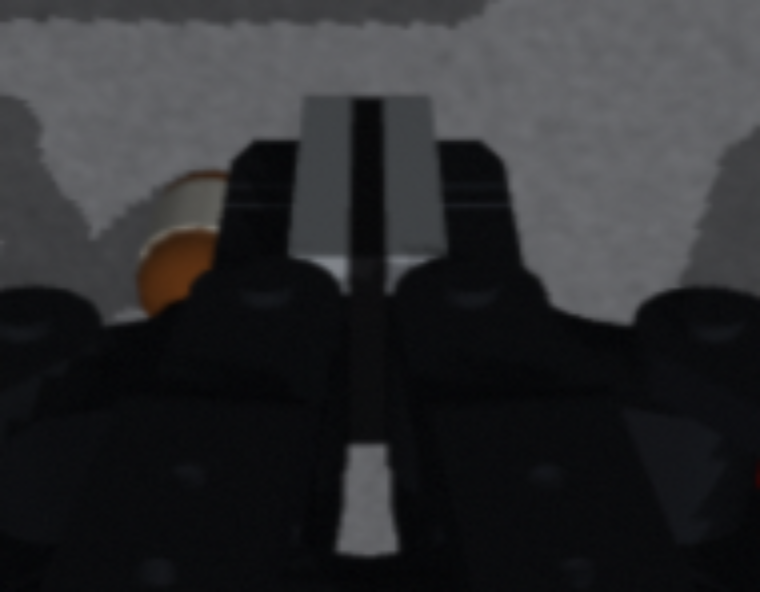

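Call:
apply_moves(
  rows=[
    {"hand": 0,"x": 0,"y": 0,"z": -0.04,"turn": 0},
    {"hand": 0,"x": 0,"y": 0,"z": -0.07,"turn": 0},
    {"hand": 0,"x": 0,"y": 0,"z": -0.084,"turn": 0},
    {"hand": 0,"x": 0,"y": 0,"z": -0.084,"turn": 0},
    {"hand": 0,"x": 0,"y": 0,"z": -0.084,"turn": 0},
    {"hand": 0,"x": 0,"y": 0,"z": -0.084,"turn": 0},
  ],
)

```text
t: 3.08
tool_pos: [601.3, 110.3, 123.7]
orientation: [-3.123, -0.339, -0.004]
wrist_force: [0.1, 0.1, 0.1]
grip_width: -0.2
```

```bash
cat > look.py <<'E'
from h import *
import sys
s=status.get_state();print(s['t'],s['tool_pos'].round(1),s['orientation'].round(3),s['wrist_force'].round(1))
c,n=np.cos(.215),np.sin(.215);d=s['tool_pos'][:2]-[584,184];print("in reader",(c*d[0]+n*d[1]).round(1),(-n*d[0]+c*d[1]).round(1))
cv2.imwrite(f"pics/{sys.argv[1]}.png",snapshot("wrist")[:,:,::-1])
a=snapshot("scene")[140:260,295:415,::-1];cv2.imwrite(f"pics/{sys.argv[1]}s.png",cv2.resize(a,None,fx=5,fy=5,interpolation=cv2.INTER_CUBIC))
E
python3 look.py a2
```

```text
3.075 [601.3 110.3 123.7] [-3.123 -0.339 -0.004] [0.1 0.1 0.1]
in reader 1.1 -75.7
```

View pics/a2.png

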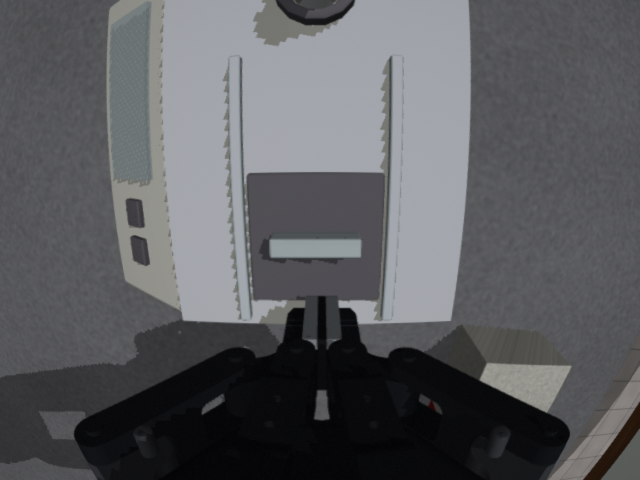

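View pics/a2s.png

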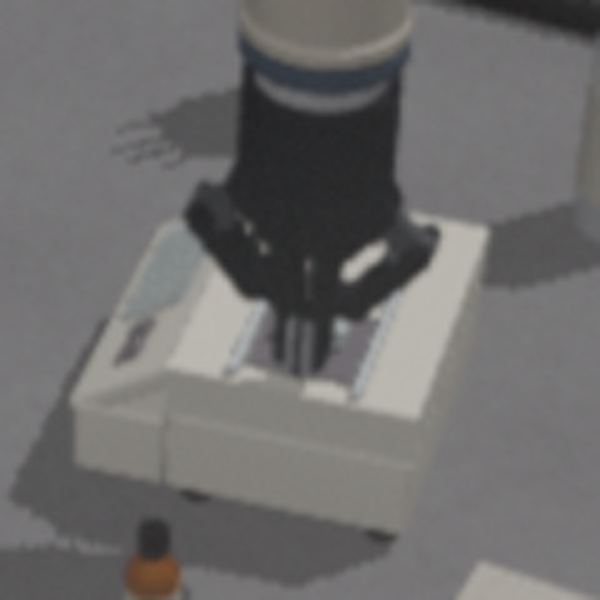

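The ridge is at (315,247) in the wrist view, so the shutter starts about 5 mm off its stop. The tip is behind the ridge and clear of it. I'll lower slightly and push towards +y.

Call:
apply_moves(
  rows=[
    {"hand": 0,"x": -0.001,"y": 0,"z": -0.003,"turn": 0},
    {"hand": 0,"x": -0.002,"y": 0.0075,"z": -0.003,"turn": 0},
    {"hand": 0,"x": -0.0042,"y": 0.015,"z": -0.003,"turn": 0},
    {"hand": 0,"x": -0.0058,"y": 0.022,"z": -0.003,"turn": 0},
    {"hand": 0,"x": -0.0073,"y": 0.029,"z": -0.003,"turn": 0},
    {"hand": 0,"x": -0.0088,"y": 0.036,"z": -0.003,"turn": 0},
    {"hand": 0,"x": -0.0104,"y": 0.043,"z": -0.003,"turn": 0},
    {"hand": 0,"x": -0.0117,"y": 0.049,"z": -0.003,"turn": 0},
    {"hand": 0,"x": -0.0117,"y": 0.049,"z": -0.003,"turn": 0},
  ],
)

```text
t: 4.3
tool_pos: [588.6, 159.8, 119.4]
orientation: [-3.123, -0.339, -0.0]
wrist_force: [-1.1, -0.4, 0.5]
grip_width: 0.1
```

```bash
python3 look.py a3
```

```text
4.3 [588.6 159.8 119.4] [-3.123 -0.339 -0.   ] [-1.1 -0.4  0.5]
in reader -0.7 -24.6
```

View pics/a3.png

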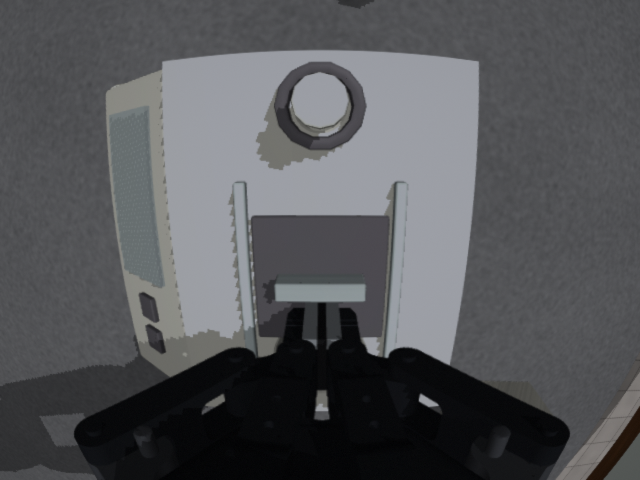

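The ridge at (320,290) is moving with the tip. I'll continue to the stop.

Call:
apply_moves(
  rows=[
    {"hand": 0,"x": -0.001,"y": 0.004,"z": 0,"turn": 0},
    {"hand": 0,"x": -0.0018,"y": 0.008,"z": 0,"turn": 0},
    {"hand": 0,"x": -0.0024,"y": 0.011,"z": 0,"turn": 0},
    {"hand": 0,"x": -0.0026,"y": 0.012,"z": 0,"turn": 0},
    {"hand": 0,"x": -0.0026,"y": 0.012,"z": 0,"turn": 0},
  ],
)

```text
t: 5.03
tool_pos: [586.2, 171.1, 119.4]
orientation: [3.123, 0.339, 0.0]
wrist_force: [-0.2, -1.1, 0.9]
grip_width: -0.0
```

```bash
python3 look.py a4
```

```text
5.025 [586.2 171.1 119.4] [3.123 0.339 0.   ] [-0.2 -1.1  0.9]
in reader -0.7 -13.1
```

View pics/a4.png

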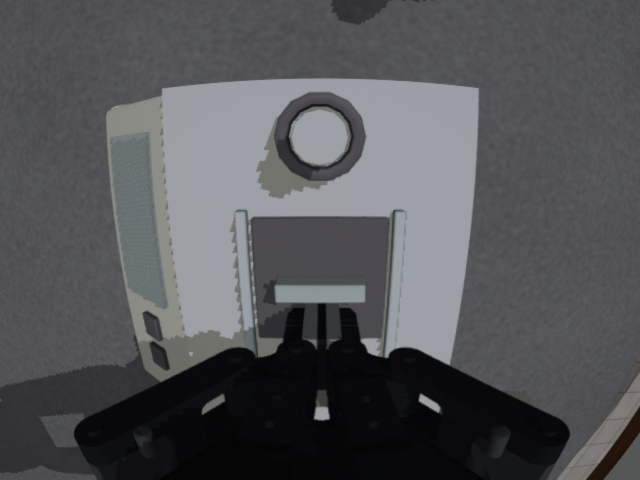

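Call:
apply_moves(
  rows=[
    {"hand": 0,"x": -0.0004,"y": 0.002,"z": 0,"turn": 0},
    {"hand": 0,"x": -0.0009,"y": 0.004,"z": 0,"turn": 0},
    {"hand": 0,"x": -0.0009,"y": 0.004,"z": 0,"turn": 0},
  ],
)

```text
t: 5.5
tool_pos: [586.1, 171.6, 119.5]
orientation: [3.118, 0.34, 0.001]
wrist_force: [4.1, -20.6, 2.1]
grip_width: 0.1
```

The stop is reached: 20 N, with the tip at the expected place. I'll back off, rise and move over the well.

Call:
apply_moves(
  rows=[
    {"hand": 0,"x": 0.0014,"y": -0.0065,"z": 0,"turn": 0},
    {"hand": 0,"x": 0.002,"y": -0.01,"z": 0.02,"turn": 0},
    {"hand": 0,"x": 0.0094,"y": -0.04,"z": 0.02,"turn": 0},
    {"hand": 0,"x": 0.0094,"y": -0.04,"z": 0.02,"turn": 0},
    {"hand": 0,"x": 0.0094,"y": -0.04,"z": 0.02,"turn": 0},
    {"hand": 0,"x": 0.0094,"y": -0.04,"z": 0.02,"turn": 0},
  ],
)

```text
t: 6.25
tool_pos: [594.4, 135.9, 139.5]
orientation: [-3.123, -0.34, -0.0]
wrist_force: [0.1, -0.5, 0.3]
grip_width: -0.0
```

```bash
python3 look.py a5
```

```text
6.25 [594.4 135.9 139.5] [-3.123 -0.34  -0.   ] [ 0.1 -0.5  0.3]
in reader -0.1 -49.2
```

View pics/a5.png

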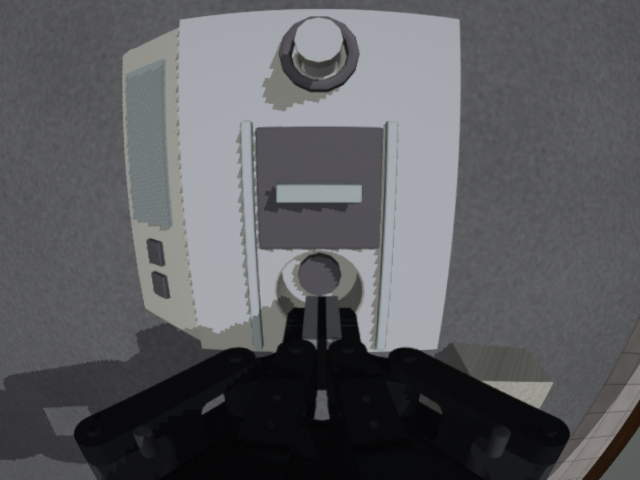

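View pics/a5s.png

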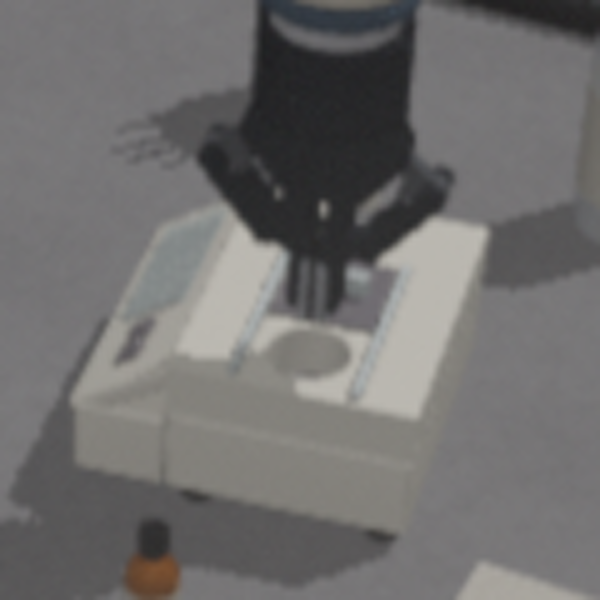

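The shutter is fully open, and the well (320,287) with its key (319,272) is clear. I'll descend into it.

Call:
apply_moves(
  rows=[
    {"hand": 0,"x": 0.0002,"y": -0.0008,"z": -0.012,"turn": 0},
    {"hand": 0,"x": 0.0002,"y": -0.0008,"z": -0.024,"turn": 0},
    {"hand": 0,"x": 0.0002,"y": -0.0008,"z": -0.034,"turn": 0},
    {"hand": 0,"x": 0.0002,"y": -0.0008,"z": -0.042,"turn": 0},
    {"hand": 0,"x": 0.0002,"y": -0.0008,"z": -0.044,"turn": 0},
    {"hand": 0,"x": 0.0002,"y": -0.0008,"z": -0.044,"turn": 0},
  ],
)

```text
t: 7.1
tool_pos: [594.9, 134.3, 95.2]
orientation: [-3.123, -0.339, 0.0]
wrist_force: [0.0, -0.3, 0.5]
grip_width: 0.1
```

```bash
python3 look.py a6
```

```text
7.1 [594.9 134.3  95.2] [-3.123 -0.339  0.   ] [ 0.  -0.3  0.5]
in reader 0.0 -50.9
```

View pics/a6.png

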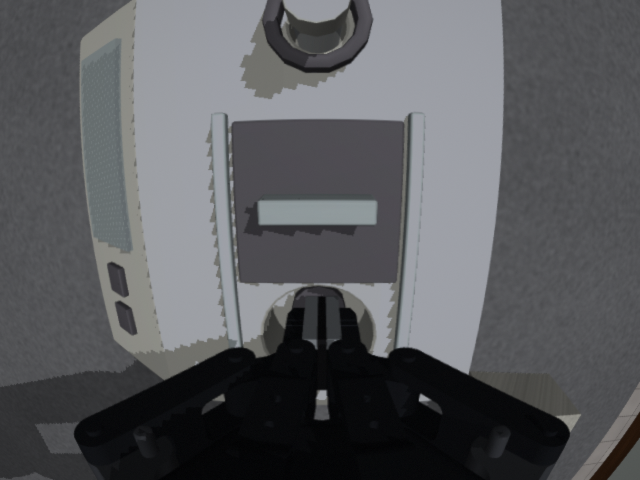

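In the well without contact: forces are near zero. Next I'll press in small steps.

Call:
apply_moves(
  rows=[
    {"hand": 0,"x": 0,"y": 0.0005,"z": -0.002,"turn": 0},
    {"hand": 0,"x": 0,"y": 0.0005,"z": -0.004,"turn": 0},
    {"hand": 0,"x": 0,"y": 0.0005,"z": -0.005,"turn": 0},
    {"hand": 0,"x": 0,"y": 0.0005,"z": -0.005,"turn": 0},
  ],
)

```text
t: 7.7
tool_pos: [595.1, 134.9, 90.6]
orientation: [-3.123, -0.339, -0.001]
wrist_force: [0.3, 0.2, 3.2]
grip_width: 0.2
```

Call:
apply_moves(
  rows=[
    {"hand": 0,"x": 0,"y": 0,"z": -0.002,"turn": 0},
    {"hand": 0,"x": 0,"y": 0,"z": -0.0035,"turn": 0},
    {"hand": 0,"x": 0,"y": 0,"z": -0.0035,"turn": 0},
  ],
)

```text
t: 8.07
tool_pos: [595.2, 134.9, 87.9]
orientation: [-3.123, -0.339, -0.001]
wrist_force: [-2.2, -0.2, 12.5]
grip_width: -0.1
```

At 12.5 N the key is bottomed, so I'll hold it there.

Call:
apply_moves(
  rows=[
    {"hand": 0,"x": 0,"y": 0,"z": -0.0005,"turn": 0},
    {"hand": 0,"x": 0,"y": 0,"z": -0.0005,"turn": 0},
    {"hand": 0,"x": 0,"y": 0,"z": -0.0005,"turn": 0},
    {"hand": 0,"x": 0,"y": 0,"z": -0.0005,"turn": 0},
    {"hand": 0,"x": 0,"y": 0,"z": -0.0005,"turn": 0},
    {"hand": 0,"x": 0,"y": 0,"z": -0.0005,"turn": 0},
    {"hand": 0,"x": 0,"y": 0,"z": -0.0005,"turn": 0},
    {"hand": 0,"x": 0,"y": 0,"z": -0.0005,"turn": 0},
    {"hand": 0,"x": 0,"y": 0,"z": -0.0005,"turn": 0},
    {"hand": 0,"x": 0,"y": 0,"z": -0.0005,"turn": 0},
    {"hand": 0,"x": 0,"y": 0,"z": -0.0005,"turn": 0},
    {"hand": 0,"x": 0,"y": 0,"z": -0.0005,"turn": 0},
    {"hand": 0,"x": 0,"y": 0,"z": -0.0005,"turn": 0},
    {"hand": 0,"x": 0,"y": 0,"z": -0.0005,"turn": 0},
    {"hand": 0,"x": 0,"y": 0,"z": -0.0005,"turn": 0},
    {"hand": 0,"x": 0,"y": 0,"z": -0.0005,"turn": 0},
    {"hand": 0,"x": 0,"y": 0,"z": -0.0005,"turn": 0},
    {"hand": 0,"x": 0,"y": 0,"z": -0.0005,"turn": 0},
    {"hand": 0,"x": 0,"y": 0,"z": -0.0005,"turn": 0},
    {"hand": 0,"x": 0,"y": 0,"z": -0.0005,"turn": 0},
  ],
)

```text
t: 10.58
tool_pos: [595.2, 135.0, 87.8]
orientation: [-3.123, -0.339, -0.002]
wrist_force: [-4.4, -0.8, 15.7]
grip_width: -0.4
```

```bash
python3 look.py a7
```

```text
10.575 [595.2 135.   87.8] [-3.123e+00 -3.390e-01 -2.000e-03] [-4.4 -0.8 15.7]
in reader 0.5 -50.3
```

View pics/a7.png

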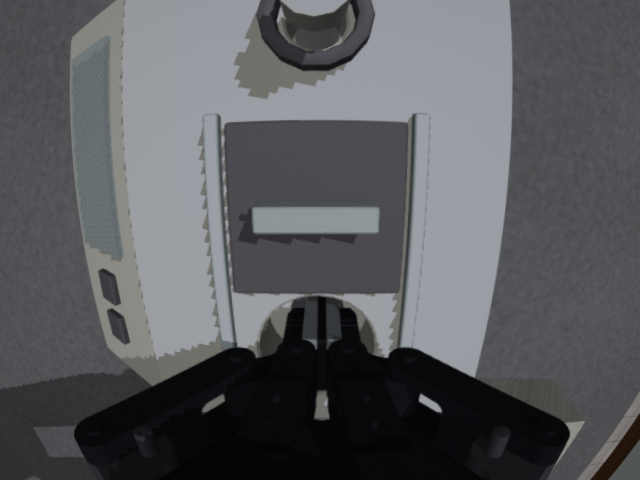

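Call:
apply_moves(
  rows=[
    {"hand": 0,"x": 0,"y": 0,"z": 0.03,"turn": 0},
    {"hand": 0,"x": 0,"y": 0,"z": 0.065,"turn": 0},
    {"hand": 0,"x": 0,"y": 0,"z": 0.065,"turn": 0},
    {"hand": 0,"x": -0.008,"y": 0.037,"z": 0.065,"turn": 0},
    {"hand": 0,"x": -0.0164,"y": 0.0745,"z": 0.065,"turn": 0},
    {"hand": 0,"x": -0.0164,"y": 0.0745,"z": 0.065,"turn": 0},
    {"hand": 0,"x": -0.0164,"y": 0.0745,"z": 0.065,"turn": 0},
    {"hand": 0,"x": -0.0164,"y": 0.0745,"z": 0.065,"turn": 0},
  ],
)

```text
t: 11.68
tool_pos: [578.3, 208.3, 150.8]
orientation: [3.123, 0.337, -0.001]
wrist_force: [-0.3, -0.4, 0.3]
grip_width: -0.1
```

```bash
python3 look.py a8
```

```text
11.675 [578.3 208.3 150.8] [ 3.123e+00  3.370e-01 -1.000e-03] [-0.3 -0.4  0.3]
in reader -0.4 24.9
```

View pics/a8.png

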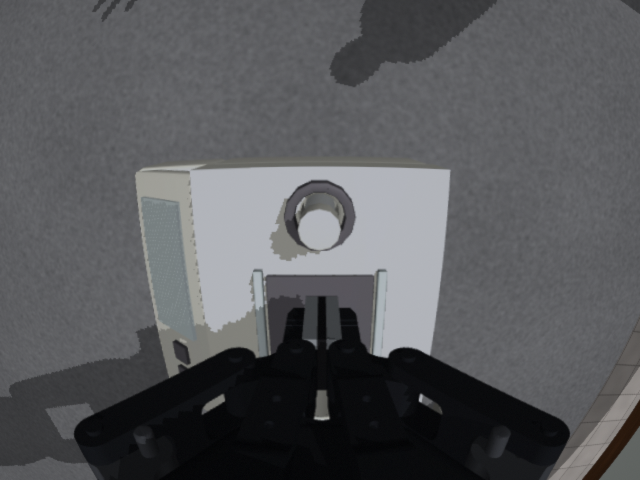

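View pics/a8s.png

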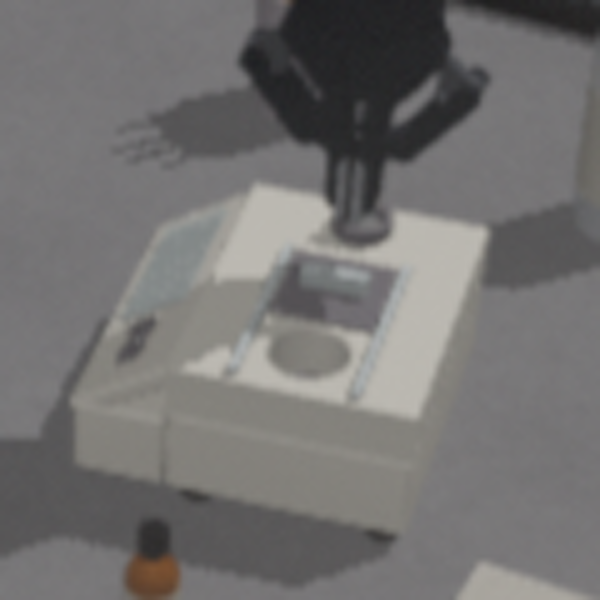

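The tip is between the ridge and the collar, and the shutter is still open. I'll descend and push it shut.

Call:
apply_moves(
  rows=[
    {"hand": 0,"x": 0,"y": 0,"z": -0.015,"turn": 0},
    {"hand": 0,"x": 0,"y": 0,"z": -0.027,"turn": 0},
    {"hand": 0,"x": 0,"y": 0,"z": -0.031,"turn": 0},
    {"hand": 0,"x": 0,"y": 0,"z": -0.031,"turn": 0},
    {"hand": 0,"x": 0.002,"y": -0.007,"z": -0.031,"turn": 0},
    {"hand": 0,"x": 0.0035,"y": -0.014,"z": -0.031,"turn": 0},
    {"hand": 0,"x": 0.005,"y": -0.021,"z": -0.031,"turn": 0},
    {"hand": 0,"x": 0.0066,"y": -0.028,"z": -0.031,"turn": 0},
    {"hand": 0,"x": 0.0081,"y": -0.035,"z": -0.031,"turn": 0},
    {"hand": 0,"x": 0.0096,"y": -0.042,"z": -0.031,"turn": 0},
    {"hand": 0,"x": 0.0111,"y": -0.049,"z": -0.031,"turn": 0},
    {"hand": 0,"x": 0.0111,"y": -0.049,"z": -0.031,"turn": 0},
  ],
)

```text
t: 13.28
tool_pos: [589.3, 159.5, 120.2]
orientation: [3.123, 0.338, -0.001]
wrist_force: [-0.8, 0.7, 0.3]
grip_width: -0.3
```

```bash
python3 look.py a9
```

```text
13.275 [589.3 159.5 120.2] [ 3.123e+00  3.380e-01 -1.000e-03] [-0.8  0.7  0.3]
in reader -0.0 -25.1
```

View pics/a9s.png

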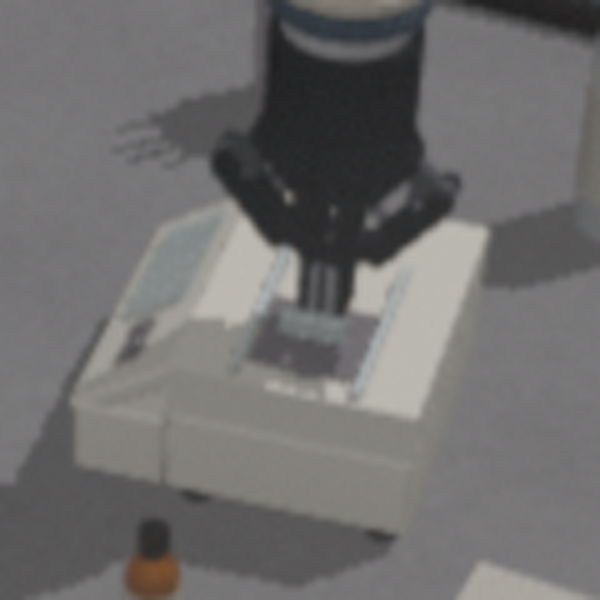

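Call:
apply_moves(
  rows=[
    {"hand": 0,"x": 0.001,"y": -0.0045,"z": 0,"turn": 0},
    {"hand": 0,"x": 0.0018,"y": -0.008,"z": 0,"turn": 0},
    {"hand": 0,"x": 0.0023,"y": -0.0105,"z": 0,"turn": 0},
    {"hand": 0,"x": 0.0026,"y": -0.012,"z": 0,"turn": 0},
    {"hand": 0,"x": 0.0028,"y": -0.013,"z": 0,"turn": 0},
    {"hand": 0,"x": 0.0028,"y": -0.013,"z": 0,"turn": 0},
  ],
)

```text
t: 14.12
tool_pos: [591.6, 149.4, 120.2]
orientation: [-3.12, -0.337, 0.001]
wrist_force: [-3.5, 13.6, -1.5]
grip_width: 0.3
```

The stop is reached: 13.6 N at y −35.4, with −35 expected. I'll back off, rise clear and check.

Call:
apply_moves(
  rows=[
    {"hand": 0,"x": -0.0012,"y": 0.006,"z": 0,"turn": 0},
    {"hand": 0,"x": -0.0015,"y": 0.007,"z": 0.03,"turn": 0},
    {"hand": 0,"x": -0.0015,"y": 0.007,"z": 0.08,"turn": 0},
    {"hand": 0,"x": -0.0015,"y": 0.007,"z": 0.13,"turn": 0},
    {"hand": 0,"x": 0.01,"y": -0.04,"z": 0.14,"turn": 0},
    {"hand": 0,"x": 0.01,"y": -0.04,"z": 0.14,"turn": 0},
    {"hand": 0,"x": 0.01,"y": -0.04,"z": 0.14,"turn": 0},
    {"hand": 0,"x": 0.01,"y": -0.04,"z": 0.14,"turn": 0},
    {"hand": 0,"x": 0.01,"y": -0.04,"z": 0.14,"turn": 0},
  ],
)

```text
t: 15.25
tool_pos: [601.9, 108.0, 259.7]
orientation: [3.123, 0.34, -0.002]
wrist_force: [-0.8, -0.8, 0.0]
grip_width: -0.3
```

```bash
python3 - <<'E'
from h import *
i=dict(camera_info("wrist"),fish=1);p=[584,184,.215]
for sh in(0,4): print(sh,proj(i,wp(p,[[0,-50+sh,105.5],[28,-78+sh,93.5],[-28,-22+sh,93.5],[65,-85,90]])).round(1).tolist())
E
python3 look.py b1
python3 - <<'E'
import cv2
from station import snapshot
cv2.imwrite("pics/b1t.png",snapshot("top")[:,:,::-1])
E
```

```text
0 [[318.4, 196.3], [353.8, 228.7], [281.8, 157.8], [398.2, 236.1]]
4 [[318.4, 191.0], [354.0, 223.8], [281.7, 152.6], [398.2, 236.1]]
15.25 [601.9 108.  259.7] [ 3.123e+00  3.400e-01 -2.000e-03] [-0.8 -0.8  0. ]
in reader 1.3 -78.1
```

View pics/b1.png

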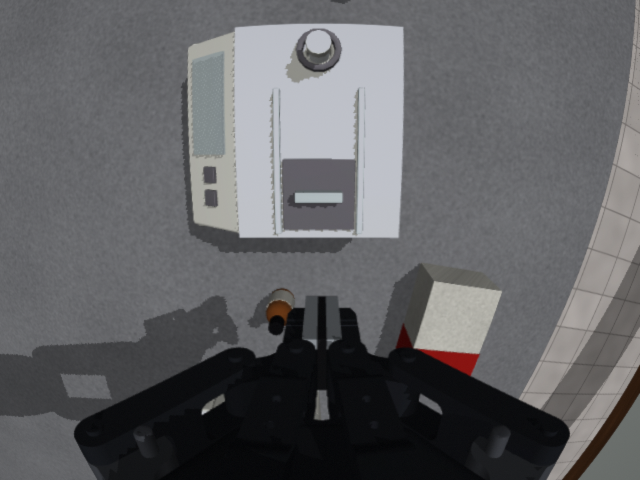

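View pics/b1t.png

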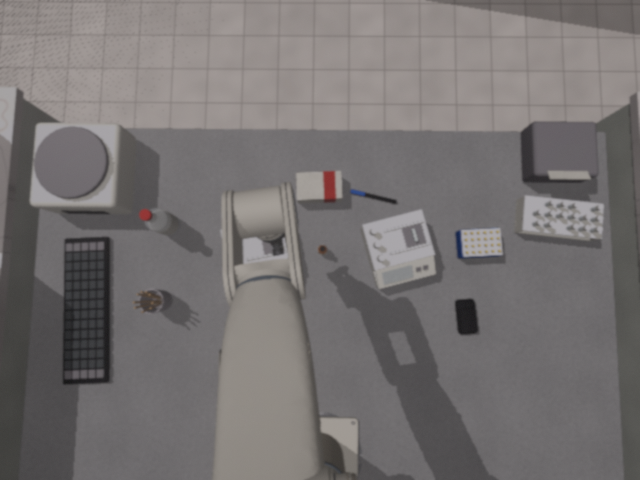

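The ridge is at (318,197) and the plate spans rows 158–230. The predicted values for fully shut are 196, 158 and 229. The vial is standing and nothing else has moved.

```bash
python3 -c "
from station import job
print(job.finish_job())"
```

```text
the job is handed in; nothing more can be done
None
```

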